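# Fetch the stapler from a blocked drawer

### The job

Three containers stand in front of the part-open desk drawer: stand them aside on the desk, to the left or right of the drawer unit, then pull the drawer out and set the stapler down on its base inside the black desk tray, leaving the pen in the drawer. Push the drawer fully shut again and stand each container back upright on the spot where it stood; do not disturb the wipe packet.

Things in the scene. Friction and masses are not known exactly. Their poses are not given: they have to be found in the camera images.
- unit: Low grey metal drawer unit, fixed, 200 deep x 250 wide x 96 high mm. Origin: centre of its underside; x to its back, y to its left seen from the robot, z up; the drawer opens along -x. The roof's front edge is at x = -88 mm. A pink tumbler (108 mm tall) and a card deck are fixed on the back half of the roof (x > -20 mm).
- drawer (a joint): How far the drawer is out (m): 0 shut, 0.18 fully out; it starts 0.06 to 0.08 out. Slides with about 1 N and stays put. At value q its front panel (12 thick, 250 wide, z 10 to 90 mm) has its outer face at unit x = -100 mm - q. Behind it the tray is 178 long x 226 wide inside, floor z = 16, side walls to z = 58 mm. Pull it to 0.175 or more to bring the stapler clear of the roof.
- drawer_handle (a point): Middle of the drawer's steel bar handle: bar 8 mm thick, 88 mm long along the unit's y, 62 mm above the desk, 24 mm free between bar and panel face. Axes as the unit's. Pull by the bar, or with the fingertips behind the front panel between stapler and pen; push at the bar to shut.
- stapler: Black desk stapler, 38 wide x 142 long x 56 high mm, 0.2 kg. Lies in the drawer on its base, lengthwise front to back, its rear part under the unit's roof. Origin: centre of the underside; y runs along its length, z up. Base 38 wide up to 8 mm high; the arm on top is 26 wide between 41 and 56 mm high: grasp it there, across its x.
- pen: Marker pen 135 long x 17 mm thick, lying in the drawer beside the stapler. Origin: centre of the underside; y along its length. Stays in the drawer.
- snack_jar: Jar with red cap, 60 mm diameter, 89 high, 0.16 kg, standing in front of the drawer. Origin: centre of the underside, z up.
- tablet_bottle: White tablet bottle, 41 mm diameter (cap 36), 73 high, standing in front of the drawer. Origin: centre of the underside, z up.
- black_jar: Small dark jar with black cap, 42 mm diameter, 58 high, standing in front of the drawer. Origin: centre of the underside, z up.
- desk_tray: Shallow black open tray fixed to the desk at one side of the drawer unit, 190 x 100 x 24 mm outside, 182 x 92 inside, floor 4 mm above the desk. Origin: centre of its underside; x along its length.
- wipe_packet: Blue and white wipe packet, 53 x 97 x 40 mm, lying on the desk at the other side of the drawer unit. Origin: centre of the underside; y along its length. Stays where it is. Apart from the things listed, the desk is free wherever x is 0.32 to 0.68 m and y is -0.44 to 0.44 m (its left edge is at y = 0.47 m); other things stand beyond.

How it is judged (in metres and radians):
On the way, in this order (a step that is already met when the one before it is completed fails the run):
1. all three containers stand upright on the desk to the left or right of the drawer's way (height (world z) of each of snack_jar, tablet_bottle, black_jar below 0.006 m and angle between each of snack_jar, tablet_bottle, black_jar's own z axis and vertical below 0.1 rad and (y of snack_jar in the frame of unit above 0.14 m or y of snack_jar in the frame of unit below -0.14 m) and (y of tablet_bottle in the frame of unit above 0.14 m or y of tablet_bottle in the frame of unit below -0.14 m) and (y of black_jar in the frame of unit above 0.14 m or y of black_jar in the frame of unit below -0.14 m)), for 0.2 s.
2. the drawer has been pulled well out (value of joint drawer above 0.12 m), for 0.2 s.
3. the stapler lies upright in the desk tray (x of stapler in the frame of desk_tray between -0.022 and 0.022 m and y of stapler in the frame of desk_tray between -0.028 and 0.028 m and height (world z) of stapler below 0.012 m and angle between stapler's own z axis and vertical below 0.12 rad and angle between the y axis of stapler and the x axis of desk_tray, either way round below 0.25 rad), for 0.2 s.
At the end, for the whole second after the job is handed in: Stapler released on its base inside the desk tray; drawer shut to within 8 mm with the pen in it; each container upright and at rest within 15 mm of where it stood at the start (all of step 3 and value of joint drawer below 0.008 m and linear speed of each of stapler, snack_jar, tablet_bottle, black_jar below 0.02 m/s and distance of each of snack_jar, tablet_bottle, black_jar from where it was at the start of the episode below 0.015 m and angle between each of snack_jar, tablet_bottle, black_jar's own z axis and vertical below 0.1 rad and x of pen in the frame of unit between -0.1 and 0.1 m and y of pen in the frame of unit between -0.115 and 0.115 m and z of pen in the frame of unit between 0.01 and 0.04 m); the robot touches nothing.
It fails at once if the snack jar is tipped over (angle between snack_jar's own z axis and vertical above 0.7 rad).
It fails at once if the tablet bottle is tipped over (angle between tablet_bottle's own z axis and vertical above 0.7 rad).
It fails at once if the black jar is tipped over (angle between black_jar's own z axis and vertical above 0.7 rad).
It fails at once if the wipe packet is shifted by more than 20 mm (distance of wipe_packet from where it was at the start of the episode above 0.02 m).
It also fails if it takes over 147 s, if anything falls off the work surface, if the arm or the gripper's body presses on something with over 40 N, if the wrist force passes 120 N, or if a joint passes its speed limit or range.

### The arm

A 6-joint arm with a two-finger parallel gripper is mounted at the origin on a cart in front of the work surface, level with it; the furniture and walls round the work are solid. World frame = base frame: x ahead of the robot, y to its left, z up, the work surface at z = 0. Lengths are in m, angles in degrees, forces in N, time in s.
With the tool pointing down it reaches from about 0.375 to 0.9 m from the base axis. Payload 3.1 kg.
Tool frame: the origin (TCP) lies on the centre line of the jaws, within the pads' length; the fingertips stand 22 mm ahead of it and the grasp point (between the pads) lies 3 mm ahead of it; z points along the fingers, y is the line along which they close (so a half turn about z gives the same grasp; the last joint's range is limited). The gripper opens to 87 mm and grips with 3 to 60 N. Pads are 19 mm wide; open, the fingers measure 117 mm over their backs; the gripper's body (75 mm by 190 mm) begins 51 mm behind the grasp point.
Start: joints at [-10.227, 30.224, 82.088, -0, 67.689, -10.227], TCP at [0.625, 0, 0.245] pointing down, gripper open.
Joint ranges: [-176.69, 176.69], [-43.24, 126.21], [12.49, 139.97], [-82, 262], [0, 151.66], [-163.58, 163.58]. Speed limits (degrees/s): [159.86, 159.86, 180, 180, 180, 180].

### API

Orientations are given as a 3x3 rotation matrix whose columns are the frame's x, y, z axes.
In Python, from rig import * gives the robot as it stands.
- The arm moves only by the shell command python3 -m jog 'ROWS'. ROWS is text: rows parted by semicolons, each of 7 numbers parted by spaces: the shift along the tool's x, y, z in mm, then the turn, a rotation vector about the tool's x, y, z in rad, then the finger opening in mm, from 0 to 87. In form: tx ty tz ax ay az fingers; .... A call has 1 to 12 rows; each row shifts and turns the commanded pose from where the row before left it, along the tool's axes as they then stand; what a row does not reach is not made up. A row lasts 1/8 s, in which the tool goes at most 62.5 mm and 10.7 degrees, less where a joint would pass 70% of its speed; a pose out of reach is approached as far as the arm can. A call with a gripper value outside its range is refused whole. The fingers move at their own pace and stop on an object; the grip force is fixed at half the most. Time passes only in rows, so rows that do not move let the fingers close. It gives the time, the measured TCP pose, the force, the opening and the grip force at its end, in the units of the state.
- read_state(): the state, without advancing time (a new reading comes with each control period).
- capture(name): name is "scene" or "side" or "wrist"; returns a dict with "color" (400x640x3 uint8, red, green, blue), "camera_matrix" (3x3 intrinsics, pixels), "R" (3x3) and "t" (3): a world point X has camera coordinates R X + t. Camera axes: x right, y down, z forward; pixel columns grow to the right and rows downward; lengths in m; the calibration is good to about 2 mm. A picture is of the moment at which its call begins. There is no depth.
- hand_in(): hands the job in; it is judged then, once.
Trained networks look in the newest picture that a camera, given by its name, has taken for a name from the list of things; names that differ only in an ending like _2 or _b are one class to them, and where a whole thing is asked for, a point or a joint stands for the part that bears it (a point fixed in the world has none). Each returns a list of dicts, best first, with "conf" (0 to 1); they miss things now and then, are a little off and sometimes report something else, mostly with a low value. They report only what shows in the picture. A call takes as long as a camera call.
- find_in(camera, target): "at" ([x, y, z] in m, in world coordinates, good to about 4 mm: the middle of the surface that is visible of it).
- trace(camera, target): "pixels" (400x640 bool, what is visible of it).
- place_of(camera, target): "at" ([x, y, z] in m, in world coordinates, good to about 4 mm: a listed point, or the origin of a listed thing).
The state is a dict: "time_s": time; "joint_positions": joint angles; "qvel": joint speeds; "tau": joint torques, N m; "position": TCP position; "tcp_rot": TCP orientation; "force": force on the tool from outside, world axes, zero at the start; "moment": the same for the moment, N m; "opening": opening from 0.0 (shut) to 1.0 (fully open); "grasp_force": force on a finger pad.
Only numpy, scipy, OpenCV 4.12 (cv2) and the standard library are available. Lean on these libraries where they do the work, as an engineer would, in place of code of your own. Each camera call takes 0.05 s, during which the arm holds its last target. There are 200 camera calls.

## Working session

There is one attempt and no reset: what is moved stays moved. The work goes in short steps, Python scripts to look and compute and a shell command to move; the robot and the scene stay as the last step left them, time stands still between calls to the robot, and variables do not carry over. Pictures are saved under pics/ and viewed, at most 14 in all, crops included, and the job is handed in when it is done.

```bash
mkdir -p pics; python3 - <<'E'
from rig import *
import cv2,numpy as np
for c in ["scene","side"]:
    r=capture(c); cv2.imwrite(f"pics/{c}0.png",r["color"][:,:,::-1])
    for n in ["unit","drawer_handle","stapler","pen","snack_jar","tablet_bottle","black_jar","desk_tray","wipe_packet"]:
        print(c,n,[(np.round(d["at"],4).tolist(),round(d["conf"],2)) for d in place_of(c,n)[:2]])
s=read_state();print(s["time_s"],s["position"],s["tcp_rot"])
E
```

```text
scene unit [([0.7478, 0.0345, 0.0008], 0.65)]
scene drawer_handle [([0.5535, 0.0346, 0.0606], 0.72)]
scene stapler [([0.7481, 0.0344, 0.0029], 0.33)]
scene pen [([0.4755, -0.0623, -0.0042], 0.75), ([0.6744, -0.0081, 0.0198], 0.45)]
scene snack_jar [([0.4775, -0.0629, -0.0024], 0.81)]
scene tablet_bottle [([0.4874, 0.1359, -0.0012], 0.65)]
scene black_jar [([0.4841, 0.0368, 0.004], 0.83), ([0.6766, -0.0091, 0.0186], 0.66)]
scene desk_tray [([0.5468, 0.3389, -0.0019], 0.59), ([0.675, -0.0076, 0.0216], 0.44)]
scene wipe_packet [([0.5089, -0.3423, -0.0033], 0.67)]
side unit [([0.75, 0.0407, 0.0003], 0.7)]
side drawer_handle [([0.549, 0.0376, 0.0628], 0.74)]
side stapler [([0.6774, 0.0807, 0.0124], 0.5)]
side pen [([0.4839, 0.1302, -0.0006], 0.45)]
side snack_jar [([0.4816, -0.0631, 0.0015], 0.75)]
side tablet_bottle [([0.4863, 0.1315, -0.0023], 0.81)]
side black_jar [([0.482, 0.031, 0.003], 0.75), ([0.7473, 0.0368, -0.002], 0.74)]
side desk_tray [([0.5485, 0.3436, -0.0006], 0.83)]
side wipe_packet [([0.5079, -0.3488, 0.0023], 0.73)]
1.0 [6.24965621e-01 4.44789764e-05 2.44542315e-01] [[-1.91816750e-05  9.99999999e-01 -2.95849849e-05]
 [ 1.00000000e+00  1.91815362e-05 -4.69445754e-06]
 [-4.69389005e-06 -2.95850749e-05 -1.00000000e+00]]
```

View pics/scene0.png

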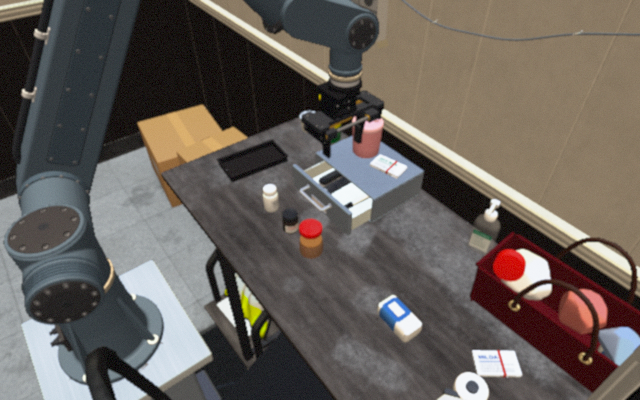

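View pics/side0.png

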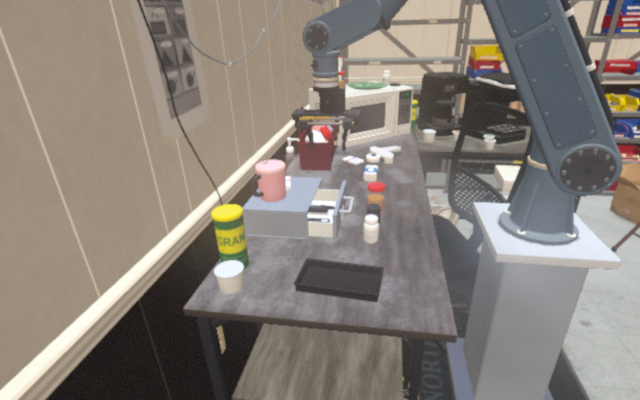

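The pictures show the three containers in a row in front of the drawer, the tray on the left with its length along x, and the packet on the right. I'll move above the snack jar and refine with the wrist camera.

```bash
python3 -m jog '-16 -36.5 0 0 0 0 87; -16 -36.5 0 0 0 0 87; -16 -36.5 0 0 0 0 87; -15 -36 0 0 0 0 87; 0 0 0 0 0 0 87'
cat > h.py <<'E'
from rig import *
import cv2,numpy as np
def look(cam,names,save=None):
    r=capture(cam)
    if save: cv2.imwrite(f"pics/{save}.png",r["color"][:,:,::-1])
    for n in names:
        print(cam,n,[(np.round(d["at"],4).tolist(),round(d["conf"],2)) for d in place_of(cam,n)[:2]])
    return r
E
python3 - <<'E'
from h import *
look("wrist",["unit","drawer_handle","stapler","pen","snack_jar","tablet_bottle","black_jar","desk_tray","wipe_packet"],"w1")
E
```

```text
time_s: 1.62
position: [0.477, -0.0631, 0.2446]
tcp_rot: [[0.002, 1.0, -0.002], [1.0, -0.002, 0.001], [0.001, -0.002, -1.0]]
force: [0.4, -0.4, 0.4]
opening: 1.0
grasp_force: 0.0
wrist unit [([0.7469, 0.0381, 0.0037], 0.58)]
wrist drawer_handle [([0.5498, 0.0356, 0.0644], 0.96)]
wrist stapler [([0.6786, 0.0773, 0.0122], 0.68)]
wrist pen [([0.6742, -0.0135, 0.0163], 0.89), ([0.5496, 0.0341, 0.0622], 0.17)]
wrist snack_jar [([0.4823, -0.062, 0.0001], 0.72)]
wrist tablet_bottle [([0.4857, 0.1359, 0.0014], 0.78)]
wrist black_jar [([0.4809, 0.0299, -0.0006], 0.79)]
wrist desk_tray []
wrist wipe_packet []
```

View pics/w1.png

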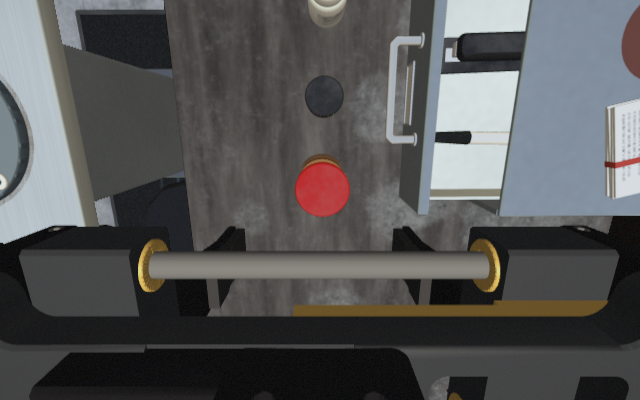

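Wrist view: red cap (322,188), black cap (324,96), tablet bottle (327,8), handle bar (391,40–140), stapler and pen in the drawer to the right. I'll compute the unit's yaw, and grasp the snack jar.

```bash
cat >> h.py <<'E'
def ray(r,uv,z):
    d=r["R"].T@np.linalg.inv(r["camera_matrix"])@np.array([*uv,1.]); c=-r["R"].T@r["t"]
    return (c+d*(z-c[2])/d[2]).round(4)
E
python3 - <<'E'
from h import *
r=capture("wrist")
print(ray(r,(498,215),.096),ray(r,(525,0),.096),"bar",ray(r,(391,138),.062),ray(r,(393,42),.062),"panel",ray(r,(428,213),.09),ray(r,(445,0),.09))
print("st",ray(r,(460,47),.05),ray(r,(524,45),.05),"caps",ray(r,(322,188),.089),ray(r,(324,96),.058))
E
python3 -m jog '0 4 36 0 0 0 87; 0 0 37 0 0 0 87; 0 0 37 0 0 0 87; 0 0 37 0 0 0 87; 0 0 37 0 0 0 87; 0 0 2 0 0 0 87; 0 0 0 0 0 0 87'
```

```text
[ 0.6632 -0.0836  0.096 ] [0.6563 0.1103 0.096 ] bar [ 0.5565 -0.0079  0.062 ] [0.5525 0.0856 0.062 ] panel [ 0.5934 -0.0834  0.09  ] [0.5897 0.1124 0.09  ]
st [0.6249 0.0839 0.05  ] [0.6908 0.0859 0.05  ] caps [ 0.4823 -0.057   0.089 ] [0.4843 0.0351 0.058 ]
time_s: 3.05
position: [0.484, -0.0631, 0.0591]
tcp_rot: [[-0.0, 1.0, 0.001], [1.0, 0.0, -0.0], [-0.0, 0.001, -1.0]]
force: [0.7, 0.1, -0.5]
opening: 1.001
grasp_force: 0.0
```

```bash
python3 -m jog '0 0 0 0 0 0 40; 0 0 0 0 0 0 40;0 0 0 0 0 0 40;0 0 0 0 0 0 40;0 0 0 0 0 0 40;0 0 0 0 0 0 40;0 0 0 0 0 0 40;0 0 0 0 0 0 40'
```

```text
time_s: 4.05
position: [0.4827, -0.0628, 0.059]
tcp_rot: [[-0.0, 1.0, -0.002], [1.0, 0.0, 0.0], [0.0, -0.002, -1.0]]
force: [-2.6, -0.6, 5.8]
opening: 0.661
grasp_force: 30.1
```

```bash
python3 -m jog '0 0 -30 0 0 0 40; -27 0 0 0 0 0 40; -27 0 0 0 0 0 40; -27 0 0 0 0 0 40; -27 0 0 0 0 0 40; 0 0 0 0 0 0 40; 0 0 15 0 0 0 40; 0 0 10 0 0 0 40; 0 0 4 0 0 0 40; 0 0 0 0 0 0 40'
```

```text
time_s: 5.3
position: [0.4833, -0.1702, 0.0592]
tcp_rot: [[-0.001, 1.0, -0.001], [1.0, 0.001, 0.001], [0.001, -0.001, -1.0]]
force: [0.1, -0.2, -2.4]
opening: 0.653
grasp_force: 30.6
```

```bash
python3 -m jog '0 0 0.5 0 0 0 40;0 0 0 0 0 0 87; 0 0 0 0 0 0 87; 0 0 0 0 0 0 87; 0 0 0 0 0 0 87;0 0 -30 0 0 0 87;0 0 -40 0 0 0 87;0 0 -50 0 0 0 87;0 0 0 0 0 0 87'; python3 - <<'E'
from h import *
look("wrist",["snack_jar"])
look("scene",["snack_jar"])
look("side",["snack_jar"])
E
```

```text
time_s: 6.42
position: [0.4857, -0.1723, 0.1826]
tcp_rot: [[-0.0, 1.0, 0.008], [1.0, 0.0, -0.005], [-0.005, 0.008, -1.0]]
force: [0.4, 0.5, -0.0]
opening: 1.003
grasp_force: 0.0
wrist snack_jar [([0.4842, -0.1664, -0.0053], 0.81)]
scene snack_jar [([0.4809, -0.17, -0.0033], 0.6)]
side snack_jar [([0.4848, -0.1708, 0.0019], 0.9)]
```

```bash
python3 -m jog '50 0 0 0 0 0 65; 50 0 0 0 0 0 65; 50 0 0 0 0 0 65; 40 0 0 0 0 0 65; 14 0 0 0 0 0 65; 0 0 35 0 0 0 65; 0 0 35 0 0 0 65; 0 0 35 0 0 0 65; 0 0 25 0 0 0 65; 0 0 5 0 0 0 65;0 0 0 0 0 0 65;0 0 0 0 0 0 65'
```

```text
time_s: 8.22
position: [0.4841, 0.0327, 0.0448]
tcp_rot: [[0.0, 1.0, 0.002], [1.0, -0.0, -0.0], [-0.0, 0.002, -1.0]]
force: [0.4, -0.0, 0.6]
opening: 0.746
grasp_force: 0.0
```

```bash
python3 -m jog '0 0 0 0 0 0 25; 0 0 0 0 0 0 25;0 0 0 0 0 0 25;0 0 0 0 0 0 25;0 0 0 0 0 0 25;0 0 0 0 0 0 25;0 0 0 0 0 0 25;0 0 0 0 0 0 25'
```

```text
time_s: 9.22
position: [0.4835, 0.0331, 0.0443]
tcp_rot: [[-0.0, 1.0, 0.0], [1.0, 0.0, -0.0], [-0.0, 0.0, -1.0]]
force: [-0.1, -0.4, 5.6]
opening: 0.475
grasp_force: 30.0
```

```bash
python3 -m jog '0 0 -40 0 0 0 25; 0 0 -40 0 0 0 25; 0 0 -30 0 0 0 25; -45 -14 0 0 0 0 25; -45 -14 0 0 0 0 25; -45 -14 0 0 0 0 25; -45 -14 0 0 0 0 25; -45 -14 0 0 0 0 25; -45 -14 0 0 0 0 25;0 0 0 0 0 0 25'
```

```text
time_s: 10.48
position: [0.3993, -0.2404, 0.1539]
tcp_rot: [[0.005, 1.0, 0.001], [1.0, -0.005, -0.002], [-0.002, 0.001, -1.0]]
force: [0.2, 0.8, -0.5]
opening: 0.478
grasp_force: 30.0
```

```bash
python3 -m jog '0 0 40 0 0 0 25; 0 0 40 0 0 0 25; 0 0 20 0 0 0 25;0 0 9 0 0 0 25;0 0 1.5 0 0 0 25;0 0 0 0 0 0 25;0 0 0 0 0 0 65;0 0 0 0 0 0 65;0 0 0 0 0 0 65'
```

```text
time_s: 11.6
position: [0.3996, -0.2371, 0.0437]
tcp_rot: [[-0.0, 1.0, 0.0], [1.0, 0.0, -0.0], [-0.0, 0.0, -1.0]]
force: [-0.5, -1.2, 0.1]
opening: 0.709
grasp_force: 0.0
```

```bash
python3 -m jog '0 0 -40 0 0 0 65; 0 0 -45 0 0 0 65; 0 0 -45 0 0 0 65; 46 11 0 0 0 0 65; 46 11 0 0 0 0 65; 46 11 0 0 0 0 65; 46 11 0 0 0 0 65; 46 11 0 0 0 0 65; 46 11 0 0 0 0 65; 46 11 0 0 0 0 65; 49 10 0 0 0 0 65; 0 0 0 0 0 0 65'; python3 - <<'E'
from h import *
look("wrist",["tablet_bottle"])
look("scene",["black_jar"])
look("side",["black_jar","snack_jar"])
E
```

```text
time_s: 13.1
position: [0.4867, 0.1369, 0.1736]
tcp_rot: [[-0.005, 1.0, 0.001], [1.0, 0.005, 0.0], [0.0, 0.001, -1.0]]
force: [-0.4, -0.3, -0.2]
opening: 0.749
grasp_force: 0.0
wrist tablet_bottle [([0.4857, 0.133, -0.0], 0.86)]
scene black_jar [([0.3988, -0.2337, 0.0029], 0.57)]
side black_jar [([0.4033, -0.2365, -0.0014], 0.7)]
side snack_jar [([0.4855, -0.1693, 0.0004], 0.61)]
```

```bash
python3 -m jog '-2 0 40 0 0 0 65; 0 0 40 0 0 0 65; 0 0 36 0 0 0 65; 0 0 10 0 0 0 65; 0 0 0 0 0 0 65;0 0 0 0 0 0 25;0 0 0 0 0 0 25;0 0 0 0 0 0 25;0 0 0 0 0 0 25;0 0 0 0 0 0 25;0 0 0 0 0 0 25;0 0 0 0 0 0 25'
```

```text
time_s: 14.95
position: [0.4868, 0.1321, 0.0483]
tcp_rot: [[-0.0, 1.0, 0.001], [1.0, 0.0, 0.0], [0.0, 0.001, -1.0]]
force: [-0.4, 0.5, 6.5]
opening: 0.462
grasp_force: 30.0
```

```bash
python3 -m jog '0 0 -25 0 0 0 25; 30 -10 0 0 0 0 25; 30 -10 0 0 0 0 25; 30 -10 0 0 0 0 25; 0 0 0 0 0 0 25; 0 0 17 0 0 0 25; 0 0 8 0 0 0 25; 0 0 1 0 0 0 25; 0 0 0 0 0 0 65; 0 0 0 0 0 0 65; 0 0 0 0 0 0 65;0 0 0 0 0 0 65'
```

```text
time_s: 16.45
position: [0.4565, 0.2219, 0.0464]
tcp_rot: [[0.0, 1.0, -0.0], [1.0, -0.0, -0.0], [-0.0, -0.0, -1.0]]
force: [-0.6, -0.8, -0.6]
opening: 0.73
grasp_force: 0.0
```

```bash
python3 -m jog '0 0 -40 0 0 0 65; 0 0 -50 0 0 0 65; -30 10 -20 0 0 0 60; -40 15 0 0 0 0 60; -40 15 0 0 0 0 60; -40 15 0 0 0 0 60; -33 10 0 0 0 0 60; 0 0 0 0 0 0 60'; python3 - <<'E'
from h import *
look("scene",["tablet_bottle"])
look("side",["tablet_bottle","black_jar","snack_jar"])
look("wrist",["drawer_handle","stapler","pen"],"w2")
E
```

```text
time_s: 17.45
position: [0.5225, 0.0369, 0.1565]
tcp_rot: [[0.004, 1.0, 0.001], [1.0, -0.004, -0.0], [-0.0, 0.001, -1.0]]
force: [0.0, 0.9, 0.9]
opening: 0.692
grasp_force: 0.0
scene tablet_bottle []
side tablet_bottle [([0.4545, 0.2207, -0.0009], 0.97)]
side black_jar [([0.4039, -0.2375, 0.0016], 0.73), ([0.5487, 0.035, 0.0585], 0.4)]
side snack_jar [([0.4845, -0.1707, 0.0015], 0.93)]
wrist drawer_handle [([0.5535, 0.0361, 0.0663], 0.87)]
wrist stapler [([0.6793, 0.078, 0.017], 0.84)]
wrist pen []
```

View pics/w2.png

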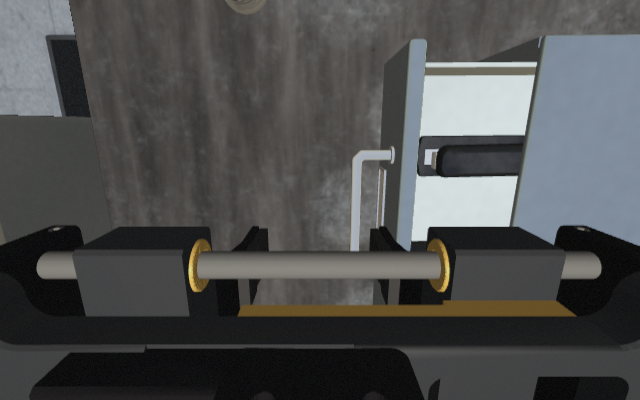

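```bash
python3 -m jog '0 0 0 0 0 -0.1745 0; 0 0 0 0 0 -0.1745 0; 0 0 0 0 0 -0.1745 0; 0 0 0 0 0 -0.1745 0; 0 0 0 0 0 -0.1745 0; 0 0 0 0 0 -0.1745 0; 0 0 0 0 0 -0.1745 0; 0 0 0 0 0 -0.1745 0; 0 0 0 0 0 -0.1748 0; -50 -3 0 0 0 0 0; -50 -5 0 0 0 0 0; 0 0 0 0 0 0 0'; python3 - <<'E'
from h import *
look("side",["drawer_handle","stapler","pen"])
look("scene",["drawer_handle","stapler","pen"])
print(read_state()["joint_positions"])
E
```

```text
time_s: 19.45
position: [0.6257, 0.0305, 0.1569]
tcp_rot: [[-1.0, -0.0, 0.006], [-0.0, 1.0, -0.001], [-0.006, -0.001, -1.0]]
force: [-0.5, -0.3, 0.0]
opening: 0.006
grasp_force: 0.0
side drawer_handle [([0.5498, 0.0337, 0.0616], 0.94)]
side stapler [([0.6793, 0.0826, 0.0128], 0.49)]
side pen []
scene drawer_handle [([0.5522, 0.0366, 0.0628], 0.81)]
scene stapler [([0.6819, 0.0787, 0.0173], 0.92)]
scene pen [([0.6712, -0.0054, 0.0194], 0.69)]
[-7.40535278e+00  3.60267537e+01  8.70919497e+01 -1.08544615e-04
  5.69204164e+01 -9.74159763e+01]
```

```bash
python3 -m jog '0 0 30 0 0 0 0; 0 0 30 0 0 0 0; 0 0 17 0 0 0 0; 0 0 0 0 0 0 0; 12 0 0 0 0 0 0; 12 0 0 0 0 0 0; 12 -0.3 0 0 0 0 0; 12 -0.3 0 0 0 0 0; 12 -0.3 0 0 0 0 0; 12 -0.3 0 0 0 0 0; 12 -0.3 0 0 0 0 0'
```

```text
time_s: 21.22
position: [0.5367, 0.0296, 0.0795]
tcp_rot: [[-1.0, 0.0, -0.0], [0.0, 1.0, 0.0], [0.0, 0.0, -1.0]]
force: [1.4, 0.6, 0.5]
opening: 0.002
grasp_force: 0.7
```

```bash
python3 -m jog '12 -0.3 0 0 0 0 0; 12 -0.3 0 0 0 0 0; 10 -0.3 0 0 0 0 0;8 -0.3 0 0 0 0 0; 0 0 0 0 0 0 0; 0 0 0 0 0 0 0'; python3 - <<'E'
from h import *
look("side",["drawer_handle","stapler"])
look("scene",["drawer_handle","stapler"])
E
```

```text
time_s: 21.98
position: [0.4955, 0.0282, 0.0795]
tcp_rot: [[-1.0, -0.0, -0.0], [-0.0, 1.0, -0.0], [0.0, -0.0, -1.0]]
force: [0.7, 1.1, -0.3]
opening: 0.009
grasp_force: 0.0
side drawer_handle [([0.4406, 0.036, 0.0626], 0.82)]
side stapler [([0.5682, 0.0835, 0.0139], 0.61)]
scene drawer_handle [([0.4414, 0.0326, 0.0608], 0.91)]
scene stapler [([0.7481, 0.0343, 0.0016], 0.56)]
```

```bash
python3 -m jog '-4 0 0 0 0 0 0; 0 0 -40 0 0 0 0; 0 0 -50 0 0 0 0; 0 0 -50 0 0 0 60; 30 25 0 0 0 0 60; 30 25 0 0 0 0 60; 0 0 0 0 0 0 60;0 0 0 0 0 0 60'; python3 - <<'E'
from h import *
look("wrist",["drawer_handle","stapler","pen"],"w3")
look("scene",["drawer_handle","stapler","pen"],"s3")
look("side",["drawer_handle","stapler","pen"])
E
```

```text
time_s: 23.28
position: [0.4405, 0.0782, 0.2199]
tcp_rot: [[-1.0, -0.0, 0.002], [-0.0, 1.0, -0.0], [-0.002, -0.0, -1.0]]
force: [0.6, 0.5, -0.6]
opening: 0.483
grasp_force: 0.0
wrist drawer_handle [([0.4393, 0.038, 0.0654], 0.93)]
wrist stapler [([0.5695, 0.0782, 0.015], 0.65)]
wrist pen []
scene drawer_handle [([0.4437, 0.0341, 0.0622], 0.86)]
scene stapler [([0.5685, 0.0808, 0.0165], 0.97), ([0.4789, -0.1714, -0.0028], 0.46)]
scene pen [([0.5668, -0.0092, 0.0176], 0.7)]
side drawer_handle [([0.4391, 0.0355, 0.0606], 0.57), ([0.5705, 0.079, 0.0152], 0.56)]
side stapler [([0.5702, 0.0837, 0.0127], 0.85)]
side pen []
```

View pics/s3.png

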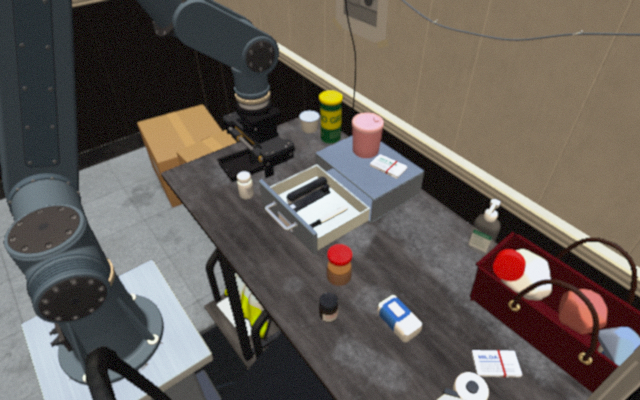

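View pics/w3.png

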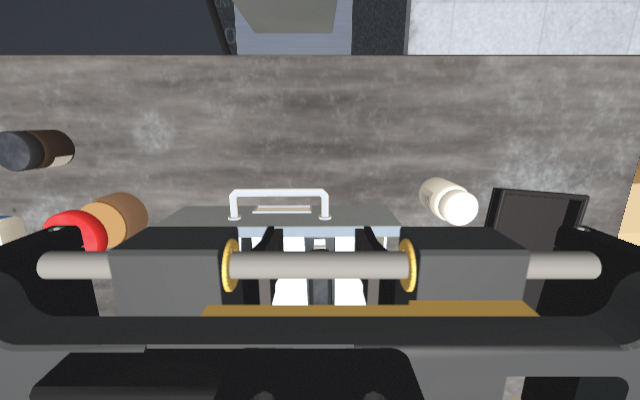

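The scene picture shows the drawer fully out with stapler (308,193) and pen (330,216), and all three containers upright aside. In the wrist view the stapler sits centred between the fingers in y. Now grasp it.

```bash
python3 -m jog '-43 0.5 0 0 0 0 60; -43 0.5 0 0 0 0 60; -43 0.5 0 0 0 0 60; 0 0 40 0 0 0 60; 0 0 40 0 0 0 60; 0 0 40 0 0 0 60; 0 0 25 0 0 0 60; 0 0 6 0 0 0 60; 0 0 0 0 0 0 60'
```

```text
time_s: 25.0
position: [0.5687, 0.0799, 0.0687]
tcp_rot: [[-1.0, -0.0, 0.0], [-0.0, 1.0, -0.0], [-0.0, -0.0, -1.0]]
force: [0.4, -0.1, -0.2]
opening: 0.691
grasp_force: 0.0
```

```bash
python3 -m jog '0 0 0 0 0 0 10; 0 0 0 0 0 0 10; 0 0 0 0 0 0 10; 0 0 0 0 0 0 10; 0 0 0 0 0 0 10; 0 0 0 0 0 0 10; 0 0 0 0 0 0 10; 0 0 0 0 0 0 10'
```

```text
time_s: 26.0
position: [0.5686, 0.0799, 0.0688]
tcp_rot: [[-1.0, 0.0, 0.0], [0.0, 1.0, 0.0], [-0.0, 0.0, -1.0]]
force: [-0.9, 1.9, 3.5]
opening: 0.291
grasp_force: 29.9
```

```bash
python3 -m jog '0 0 -30 0 0 0 10; 0 0 -40 0 0 0 10; 0 0 -30 0 0 0 10; 0 0 0 0 0 0 10'; python3 - <<'E'
from h import *
for cam in ["side","scene"]:
    r=look(cam,["desk_tray","stapler"])
    for d in trace(cam,"desk_tray")[:1]:
        c,_=cv2.findContours(d["pixels"].astype(np.uint8),0,2); c=max(c,key=cv2.contourArea)
        p=np.array([ray(r,q[0],.02)[:2] for q in c],np.float32); print(cam,d["conf"],cv2.minAreaRect(p*1000))
E
```

```text
time_s: 26.5
position: [0.5696, 0.0796, 0.1699]
tcp_rot: [[-1.0, -0.0, 0.004], [-0.0, 1.0, -0.001], [-0.004, -0.001, -1.0]]
force: [0.1, 0.6, -2.5]
opening: 0.287
grasp_force: 29.9
side desk_tray [([0.549, 0.3406, -0.0002], 0.83), ([0.4879, -0.1677, 0.001], 0.55)]
side stapler [([0.572, 0.0773, 0.1141], 0.92), ([0.4843, -0.1696, 0.0008], 0.17)]
side 0.88 ((548.0792846679688, 346.43975830078125), (129.70066833496094, 196.2775421142578), 85.5698013305664)
scene desk_tray [([0.5456, 0.342, -0.0009], 0.66), ([0.4559, 0.2251, 0.0002], 0.6)]
scene stapler [([0.5706, 0.0795, 0.114], 0.77)]
scene 0.69 ((545.1376342773438, 332.35089111328125), (133.7866973876953, 203.40936279296875), 84.88063049316406)
```

```bash
python3 -m jog '4 44 0 0 0 0 10; 4 44 0 0 0 0 10; 4 44 0 0 0 0 10; 4 44 0 0 0 0 10; 4 44 0 0 0 0 10; 3 41 0 0 0 0 10; 0 0 0 0 0 0.08 10; 0 0 0 0 0 0 10'; python3 - <<'E'
from h import *
for cam in ["side","scene"]: r=look(cam,["stapler"],"t_"+cam)
E
```

```text
time_s: 27.9
position: [0.5448, 0.3413, 0.1677]
tcp_rot: [[-0.997, 0.078, -0.001], [0.078, 0.997, -0.001], [0.001, -0.001, -1.0]]
force: [0.5, 0.7, -2.3]
opening: 0.29
grasp_force: 29.9
side stapler [([0.5466, 0.341, 0.1122], 0.97), ([0.7521, 0.0389, 0.001], 0.44)]
scene stapler [([0.5487, 0.3393, 0.1157], 0.69), ([0.4785, -0.1685, -0.0066], 0.4)]
```

View pics/t_side.png

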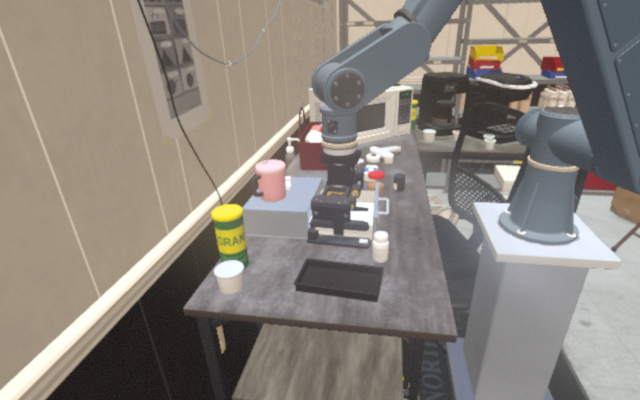

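The stapler (340,241) hangs level, parallel to the tray (340,279). Lower.

```bash
python3 -m jog '0 0 35 0 0 0 10; 0 0 35 0 0 0 10; 0 0 25 0 0 0 10; 0 0 12 0 0 0 10; 0 0 2 0 0 0 10; 0 0 1 0 0 0 10; 0 0 0 0 0 0 10'
```

```text
time_s: 28.98
position: [0.5462, 0.3411, 0.0597]
tcp_rot: [[-0.997, 0.08, 0.002], [0.08, 0.997, 0.001], [-0.002, 0.001, -1.0]]
force: [0.1, -0.8, -2.1]
opening: 0.288
grasp_force: 29.9
```

```bash
python3 -m jog '0 0 1.5 0 0 0 10; 0 0 1 0 0 0 10; 0 0 0 0 0 0 10; 0 0 0 0 0 0 10'
```

```text
time_s: 29.48
position: [0.5457, 0.3411, 0.0568]
tcp_rot: [[-0.997, 0.08, 0.001], [0.08, 0.997, 0.001], [-0.001, 0.001, -1.0]]
force: [-0.9, 0.3, 4.3]
opening: 0.292
grasp_force: 29.9
```

```bash
python3 -m jog '0 0 0 0 0 0 50; 0 0 0 0 0 0 50; 0 0 0 0 0 0 50; 0 0 -30 0 0 0 50; 0 0 -50 0 0 0 50; 0 0 -50 0 0 0 50; 0 0 0 0 0 0 0'; python3 - <<'E'
from h import *
for cam in ["side","scene"]: r=look(cam,["stapler","desk_tray"],"u_"+cam)
E
```

```text
time_s: 30.35
position: [0.5484, 0.342, 0.1909]
tcp_rot: [[-0.997, 0.08, 0.01], [0.08, 0.997, 0.004], [-0.009, 0.005, -1.0]]
force: [0.0, 1.2, -0.5]
opening: 0.524
grasp_force: 0.0
side stapler [([0.5473, 0.3436, 0.0033], 0.87)]
side desk_tray [([0.5493, 0.3412, 0.001], 0.74)]
scene stapler [([0.55, 0.3412, 0.0042], 0.69)]
scene desk_tray [([0.5466, 0.3408, -0.0036], 0.67)]
```

View pics/u_side.png

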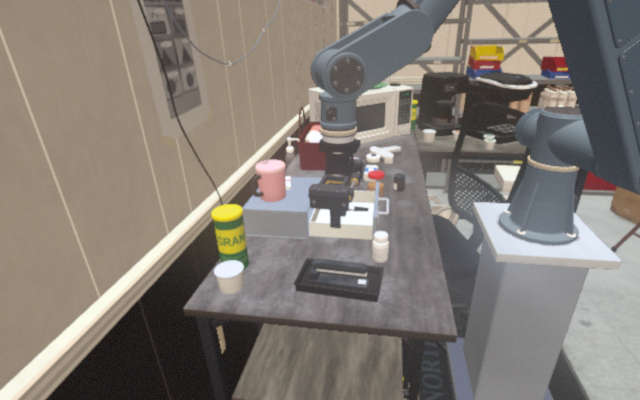

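Stapler sits flat in the tray (340,272). Now go in front of the handle to push.

```bash
python3 -m jog '0 0 0 0 0 -0.08 0; 20 -38 0 0 0 0 0; 20 -38 0 0 0 0 0; 20 -38 0 0 0 0 0; 20 -38 0 0 0 0 0; 20 -38 0 0 0 0 0; 20 -38 0 0 0 0 0; 15 -38 0 0 0 0 0; 10 -39 0 0 0 0 0; 0 0 0 0 0 0 0'
```

```text
time_s: 31.9
position: [0.3995, 0.0342, 0.1854]
tcp_rot: [[-1.0, 0.004, -0.002], [0.004, 1.0, 0.0], [0.002, 0.0, -1.0]]
force: [0.5, 1.2, -0.0]
opening: 0.008
grasp_force: 0.0
```

```bash
python3 -m jog '0 0 40 0 0 0 0; 0 0 40 0 0 0 0; 0 0 40 0 0 0 0; 0 0 0 0 0 0 0; -15 0 0 0 0 0 0; -15 0.4 0 0 0 0 0; -15 0.4 0 0 0 0 0; -15 0.4 0 0 0 0 0; -15 0.4 0 0 0 0 0; -15 0.4 0 0 0 0 0; -15 0.4 0 0 0 0 0; -15 0.4 0 0 0 0 0'
```

```text
time_s: 33.4
position: [0.5214, 0.0386, 0.0661]
tcp_rot: [[-1.0, -0.0, -0.0], [-0.0, 1.0, -0.0], [0.0, -0.0, -1.0]]
force: [-0.9, -1.6, 0.0]
opening: -0.001
grasp_force: 0.7
```

```bash
python3 -m jog '-15 0.4 0 0 0 0 0; -15 0.4 0 0 0 0 0; -15 0.4 0 0 0 0 0; -15 0.4 0 0 0 0 0; -12 0.4 0 0 0 0 0; -8 0.4 0 0 0 0 0; -4 0 0 0 0 0 0; 0 0 0 0 0 0 0'
```

```text
time_s: 34.4
position: [0.605, 0.0412, 0.0661]
tcp_rot: [[-1.0, 0.0, 0.001], [0.0, 1.0, 0.0], [-0.001, 0.0, -1.0]]
force: [-1.0, -0.8, 0.2]
opening: 0.005
grasp_force: 0.0
```

Still no end stop; creep in until force shows.

```bash
python3 -m jog '-1.5 0 0 0 0 0 0; -1.5 0 0 0 0 0 0; -1 0 0 0 0 0 0; 0 0 0 0 0 0 0'
```

```text
time_s: 34.9
position: [0.6064, 0.0412, 0.0659]
tcp_rot: [[-1.0, -0.0, -0.005], [-0.0, 1.0, 0.0], [0.005, 0.0, -1.0]]
force: [-5.2, -0.2, 4.3]
opening: 0.004
grasp_force: 2.6
```

```bash
python3 -m jog '-1 0 0 0 0 0 0; -1 0 0 0 0 0 0; 0 0 0 0 0 0 0'
```

```text
time_s: 35.28
position: [0.6065, 0.0412, 0.0659]
tcp_rot: [[-1.0, -0.001, -0.009], [-0.001, 1.0, 0.0], [0.009, 0.0, -1.0]]
force: [-8.3, -0.9, 6.9]
opening: 0.007
grasp_force: 4.2
```

```bash
python3 -m jog '15 0 0 0 0 0 0; 45 0 0 0 0 0 0; 45 0 0 0 0 0 0; 0 0 -40 0 0 0.1745 0; 0 0 -40 0 0 0.1745 87; 0 0 -40 0 0 0.1745 87; 0 0 0 0 0 0.1745 87; 0 0 0 0 0 0.1745 87; 0 0 0 0 0 0.1745 87; 0 0 0 0 0 0.1745 87; 0 0 0 0 0 0.1745 87; 0 0 0 0 0 0.1748 87'; python3 - <<'E'
from h import *
for cam in ["side","scene"]: r=look(cam,["drawer_handle","snack_jar","black_jar","tablet_bottle"])
print(read_state()["position"])
E
```

```text
time_s: 36.78
position: [0.5066, 0.0409, 0.1864]
tcp_rot: [[0.006, 1.0, 0.003], [1.0, -0.006, -0.0], [-0.0, 0.003, -1.0]]
force: [0.7, 0.1, 0.1]
opening: 0.833
grasp_force: 0.0
side drawer_handle [([0.6183, 0.0351, 0.0617], 0.89)]
side snack_jar [([0.483, -0.168, 0.0029], 0.89)]
side black_jar [([0.4018, -0.2333, -0.0015], 0.73)]
side tablet_bottle [([0.4574, 0.2182, 0.0006], 0.74)]
scene drawer_handle [([0.6224, 0.035, 0.0585], 0.78)]
scene snack_jar [([0.4804, -0.173, -0.0004], 0.7)]
scene black_jar [([0.4015, -0.2329, 0.001], 0.78)]
scene tablet_bottle [([0.4533, 0.2276, -0.0022], 0.88)]
[0.50551634 0.0410291  0.1860317 ]
```

```bash
python3 -m jog '-42 -5 0 0 0 0 87; -42 -5 0 0 0 0 87; -42 -5 0 0 0 0 87; -42 -4 0 0 0 0 87; -43 -3 0 0 0 0 87; 0 0 40 0 0 0 87; 0 0 40 0 0 0 87; 0 0 40 0 0 0 87; 0 0 6 0 0 0 87; 0 0 0 0 0 0 87'
```

```text
time_s: 38.52
position: [0.4837, -0.1701, 0.0603]
tcp_rot: [[-0.0, 1.0, 0.0], [1.0, 0.0, -0.0], [-0.0, 0.0, -1.0]]
force: [-0.7, -0.0, -0.6]
opening: 0.995
grasp_force: 0.0
```

```bash
python3 -m jog '0 0 0 0 0 0 40; 0 0 0 0 0 0 40;0 0 0 0 0 0 40;0 0 0 0 0 0 40;0 0 0 0 0 0 40;0 0 0 0 0 0 40;0 0 0 0 0 0 40'
```

```text
time_s: 39.4
position: [0.4836, -0.1701, 0.0606]
tcp_rot: [[-0.0, 1.0, 0.0], [1.0, 0.0, -0.0], [-0.0, 0.0, -1.0]]
force: [-1.0, -0.5, 6.0]
opening: 0.659
grasp_force: 30.1
```

Target x≈0.4815, y≈−0.0625.

```bash
python3 -m jog '0 0 -30 0 0 0 40; 27 -0.5 0 0 0 0 40; 27 -0.5 0 0 0 0 40; 27 -0.5 0 0 0 0 40; 26.5 -0.5 0 0 0 0 40; 0 0 0 0 0 0 40; 0 0 15 0 0 0 40; 0 0 10 0 0 0 40; 0 0 4 0 0 0 40; 0 0 1 0 0 0 40; 0 0 0.5 0 0 0 40; 0 0 0 0 0 0 40'
```

```text
time_s: 40.9
position: [0.4808, -0.0629, 0.0605]
tcp_rot: [[0.001, 1.0, -0.001], [1.0, -0.001, 0.0], [0.0, -0.001, -1.0]]
force: [-2.1, 0.9, 12.1]
opening: 0.658
grasp_force: 30.0
```

```bash
python3 -m jog '0 0 0 0 0 0 87; 0 0 0 0 0 0 87; 0 0 0 0 0 0 87; 0 0 0 0 0 0 87; 0 0 -30 0 0 0 87;0 0 -45 0 0 0 87;0 0 -45 0 0 0 87; -60 -28 0 0 0 0 65; -60 -28 0 0 0 0 65; -54 -26 0 0 0 0 65; 0 0 0 0 0 0 65'; python3 - <<'E'
from h import *
for cam in ["side","scene","wrist"]: r=look(cam,["snack_jar","black_jar"])
E
```

```text
time_s: 42.28
position: [0.4016, -0.2337, 0.1797]
tcp_rot: [[0.007, 1.0, 0.001], [1.0, -0.007, -0.002], [-0.002, 0.001, -1.0]]
force: [-0.3, 0.6, -0.5]
opening: 0.761
grasp_force: 0.0
side snack_jar [([0.4836, -0.061, -0.0006], 0.9)]
side black_jar [([0.4023, -0.2357, -0.0001], 0.51)]
scene snack_jar []
scene black_jar [([0.4021, -0.2339, 0.0031], 0.59)]
wrist snack_jar [([0.4818, -0.0584, -0.001], 0.75)]
wrist black_jar [([0.4021, -0.2378, 0.0007], 0.74)]
```

```bash
python3 -m jog '0 0 40 0 0 0 65; 0 0 45 0 0 0 65; 0 0 40 0 0 0 65; 0 0 9 0 0 0 65; 0 0 0 0 0 0 65; 0 0 0 0 0 0 25;0 0 0 0 0 0 25;0 0 0 0 0 0 25;0 0 0 0 0 0 25;0 0 0 0 0 0 25;0 0 0 0 0 0 25;0 0 0 0 0 0 25'
```

```text
time_s: 44.22
position: [0.4028, -0.23, 0.0464]
tcp_rot: [[-0.0, 1.0, 0.001], [1.0, 0.0, -0.001], [-0.001, 0.001, -1.0]]
force: [-0.1, 1.1, 6.4]
opening: 0.472
grasp_force: 30.0
```

```bash
python3 -m jog '0 0 -40 0 0 0 25; 0 0 -40 0 0 0 25; 0 0 -35 0 0 0 25; 45 13 0 0 0 0 25; 45 13 0 0 0 0 25; 45 13 0 0 0 0 25; 45 13 0 0 0 0 25; 45 14 0 0 0 0 25; 44.5 13.5 0 0 0 0 25;0 0 0 0 0 0 25'
```

```text
time_s: 45.48
position: [0.4824, 0.0424, 0.1606]
tcp_rot: [[-0.005, 1.0, 0.001], [1.0, 0.005, 0.0], [0.0, 0.001, -1.0]]
force: [0.6, -0.6, -1.9]
opening: 0.472
grasp_force: 30.0
```

```bash
python3 -m jog '0 0 40 0 0 0 25; 0 0 40 0 0 0 25; 0 0 23 0 0 0 25;0 0 10 0 0 0 25;0 0 1.5 0 0 0 25;0 0 1 0 0 0 25; 0 0 0 0 0 0 25'
```

```text
time_s: 46.35
position: [0.4821, 0.0394, 0.046]
tcp_rot: [[-0.0, 1.0, 0.001], [1.0, 0.0, -0.0], [-0.0, 0.001, -1.0]]
force: [-1.3, -1.2, 4.0]
opening: 0.474
grasp_force: 30.0
```

```bash
python3 -m jog '0 0 0 0 0 0 65; 0 0 0 0 0 0 65; 0 0 0 0 0 0 65; 0 0 -40 0 0 0 65;0 0 -45 0 0 0 65;0 0 -45 0 0 0 65; 46 -7 0 0 0 0 65; 46 -7 0 0 0 0 65; 46 -6 0 0 0 0 65; 44 -6 0 0 0 0 65; 0 0 0 0 0 0 65;0 0 0 0 0 0 65'; python3 - <<'E'
from h import *
for cam in ["side","scene","wrist"]: r=look(cam,["snack_jar","black_jar","tablet_bottle"])
E
```

```text
time_s: 47.85
position: [0.4559, 0.2215, 0.1749]
tcp_rot: [[-0.001, 1.0, -0.0], [1.0, 0.001, -0.001], [-0.001, -0.0, -1.0]]
force: [-0.8, 0.4, -0.4]
opening: 0.746
grasp_force: 0.0
side snack_jar [([0.482, -0.0625, -0.0022], 0.72)]
side black_jar [([0.4857, 0.035, -0.0017], 0.76)]
side tablet_bottle [([0.4576, 0.2184, -0.0018], 0.6)]
scene snack_jar []
scene black_jar [([0.4819, 0.0363, 0.0021], 0.92)]
scene tablet_bottle [([0.4546, 0.2248, -0.0038], 0.93)]
wrist snack_jar []
wrist black_jar []
wrist tablet_bottle [([0.4593, 0.2238, -0.0015], 0.89)]
```

```bash
python3 -m jog '0 0 40 0 0 0 65; 0 0 45 0 0 0 65; 0 0 35 0 0 0 65; 0 0 6 0 0 0 65; 0 0 0 0 0 0 65; 0 0 0 0 0 0 25;0 0 0 0 0 0 25;0 0 0 0 0 0 25;0 0 0 0 0 0 25;0 0 0 0 0 0 25;0 0 0 0 0 0 25;0 0 0 0 0 0 25'
```

```text
time_s: 49.95
position: [0.4565, 0.2219, 0.0498]
tcp_rot: [[-0.0, 1.0, 0.001], [1.0, -0.0, 0.0], [0.0, 0.001, -1.0]]
force: [-0.5, -0.3, 6.1]
opening: 0.465
grasp_force: 30.0
```

```bash
python3 -m jog '0 0 -25 0 0 0 25; -30 10 0 0 0 0 25; -30 10 0 0 0 0 25; -29.5 9.5 0 0 0 0 25; 0 0 0 0 0 0 25; 0 0 15 0 0 0 25; 0 0 8 0 0 0 25; 0 0 2 0 0 0 25; 0 0 1 0 0 0 25; 0 0 0 0 0 0 25'
```

```text
time_s: 51.2
position: [0.4843, 0.1331, 0.0494]
tcp_rot: [[-0.002, 1.0, -0.002], [1.0, 0.002, -0.0], [-0.0, -0.002, -1.0]]
force: [-4.1, -1.5, 19.4]
opening: 0.467
grasp_force: 30.0
```

```bash
python3 -m jog '0 0 0 0 0 0 65; 0 0 0 0 0 0 65; 0 0 0 0 0 0 65; 0 0 -40 0 0 0 65;0 0 -45 0 0 0 65;0 0 -45 0 0 0 65; 40 0 0 0 0 0 65; 40 0 0 0 0 0 65; 0 0 0 0 0 0 65;0 0 0 0 0 0 65'; python3 - <<'E'
from h import *
for cam in ["side","scene"]: r=look(cam,["snack_jar","black_jar","tablet_bottle","stapler","desk_tray","drawer_handle","wipe_packet"],"z_"+cam)
E
```

```text
time_s: 52.45
position: [0.4851, 0.212, 0.1775]
tcp_rot: [[-0.001, 1.0, -0.001], [1.0, 0.001, -0.001], [-0.001, -0.001, -1.0]]
force: [-0.7, -0.8, 0.6]
opening: 0.75
grasp_force: 0.0
side snack_jar [([0.4801, -0.064, -0.0002], 0.67)]
side black_jar [([0.4837, 0.0341, 0.0003], 0.74), ([0.7494, 0.0355, -0.0017], 0.46)]
side tablet_bottle [([0.4846, 0.1304, -0.0016], 0.59), ([0.4855, 0.0368, -0.0031], 0.52)]
side stapler [([0.5474, 0.3421, 0.003], 0.65)]
side desk_tray [([0.5501, 0.342, 0.0003], 0.73)]
side drawer_handle [([0.6214, 0.0361, 0.066], 0.66)]
side wipe_packet [([0.5099, -0.3512, 0.0016], 0.48)]
scene snack_jar [([0.4775, -0.0628, -0.0025], 0.64), ([0.4823, 0.1343, -0.0021], 0.59)]
scene black_jar [([0.481, 0.0325, 0.0021], 0.95)]
scene tablet_bottle [([0.4846, 0.137, -0.0017], 0.66)]
scene stapler [([0.5463, 0.3391, 0.0023], 0.68)]
scene desk_tray [([0.5486, 0.3388, -0.0003], 0.6)]
scene drawer_handle [([0.6219, 0.0355, 0.0575], 0.84)]
scene wipe_packet [([0.5084, -0.3433, 0.0001], 0.95)]
```

View pics/z_scene.png

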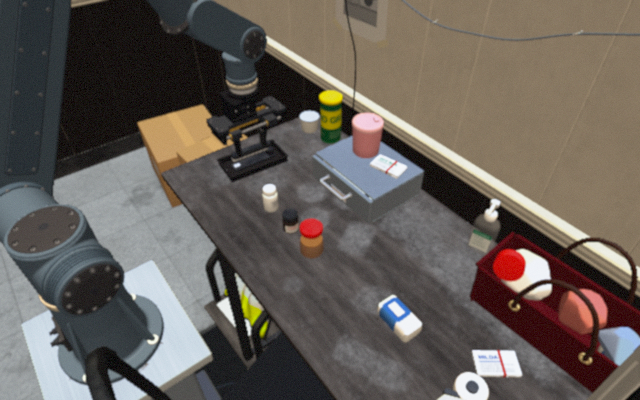

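The drawer is shut (335,187), and the containers stand at (270,198), (290,220) and (311,238), the same pixels as at the start. The stapler is in the tray, so I'm handing in.

```bash
python3 -c "
from rig import *
print(hand_in())"
```

```text
the job is handed in; nothing more can be done
None
```

I handed the job in at about 52 s: the stapler is on its base in the desk tray, the drawer is shut, each container stands back within a few millimetres of its spot, and the wipe packet hasn't moved; the pen was last seen in the drawer before I shut it, and no verdict came back.

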